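# Tidy the remotes and the glasses case into the table caddy

### The arm

A 6-joint arm with a two-finger parallel gripper is mounted at the origin on the work surface. World frame = base frame: x ahead of the robot, y to its left, z up, the work surface at z = 0. Lengths are in m, angles in rad, forces in N, time in s.
With the tool pointing down it reaches from about 0.4 to 0.925 m from the base axis. Payload 3.4 kg.
Tool frame: the origin (TCP) lies midway between the tips of the shut fingers; the grasp point (between the pads) lies 19 mm behind it; z points along the fingers, y is the direction in which the jaws open and shut (so a half turn about z gives the same grasp; the last joint's range is limited). The gripper opens to 85 mm and grips with 20 to 120 N. Pads are 22 mm wide; open, the fingers measure 114 mm over their backs; the gripper's body (76 mm by 85 mm) begins 54 mm behind the grasp point. The pads swing forward as they close: fully open they stand 13 mm farther back than shut.
Start: joints at [-1.365, 0.307, 1.506, -0, 1.328, -0.073], TCP at [0.158, -0.553, 0.231] pointing down, gripper open.
Joint ranges: [-3.12, 3.12], [-1.05, 2.28], [0.14, 2.33], [-1.42, 4.57], [0.1, 2.73], [-2.68, 2.68]. Speed limits (rad/s): [2.57, 2.57, 3.14, 3.14, 3.14, 3.14].

### API

Orientations are given as a unit quaternion [w, x, y, z].
In Python, from bench import ctrl gives the robot as it stands.
- The arm moves only by the shell command python3 -m pendant 'ROWS' [FORCE]. ROWS is JSON, one flat list of numbers, 5 for each row, row after row: the shift along the tool's x, y, z in mm, then the turn about the tool's z in degrees, then the opening in per cent of the stroke, from 0 (shut) to 100 (fully open). In form: [tx, ty, tz, yaw, fingers, tx, ty, tz, yaw, fingers, ...]. A call has 1 to 10 rows; each row is the pose to reach, as a shift and turn from the pose commanded when the call began, along the tool's axes at that moment; what a row does not reach only later rows make up. A row lasts 1/10 s, in which the tool goes at most 50 mm and 8.59 degrees, less where a joint would pass 70% of its speed; a pose out of reach is approached as far as the arm can. A call with a gripper value outside its range is refused whole. The fingers move at their own pace and stop on an object; FORCE is the grip in N (left out, the last holds). Time passes only in rows, so rows that repeat a pose let the fingers close. It gives the time, the measured TCP pose, the force and the opening at its end, in the units of the state.
- ctrl.observe(): the state, without advancing time (a new reading comes with each control period).
- ctrl.snapshot(name): name is "scene" or "top" or "wrist"; returns a dict with "pixels" (420x560x3 uint8, red, green, blue), "z_map" (420x560 float32, m along the optical axis (not along the pixel's ray), 0 where there is no reading), "mtx" (3x3 intrinsics, pixels), "R" (3x3) and "t" (3): a world point X has camera coordinates R X + t. Camera axes: x right, y down, z forward; pixel columns grow to the right and rows downward; lengths in m; the calibration is good to about 2 mm. A picture is of the moment at which its call begins.
- ctrl.sign_off(): hands the job in, once; it reports no verdict.
The state is a dict: "t": time; "q": joint angles; "qvel": joint speeds; "effort": joint torques, N m; "eef_pos": TCP position; "orientation": TCP orientation; "contact_force": force on the tool from outside, world axes, zero at the start; "torque": the same for the moment, N m; "opening": opening from 0.0 (shut) to 1.0 (fully open).
Only numpy, scipy, OpenCV 4.12 (cv2) and the standard library are available. Lean on these libraries where they do the work, as an engineer would, in place of code of your own. Each camera call takes 0.05 s, during which the arm holds its last target. There are 200 camera calls.

### The job

Tidy the table: stand the grey remote in the back slot of the leaning wooden caddy, the green glasses case in its middle slot and the white remote in its front slot, each dropped in end-down until it rests on the slot's floor. Both remotes must stand with their red end up; the case may stand on either end. Leave everything else on the table where it is.

Things in the scene. Friction and masses are not known exactly. Their poses are not given: they have to be found in the camera images.
- grey_remote: Dark grey TV remote with black buttons, a block 185 x 46 x 22 mm (length x, width y, thickness z), about 0.13 kg, starts lying flat, buttons up. Origin at the centre of the block; its x axis runs lengthwise to the top end, which is marked by a red window and a red button; z points out of the button face.
- white_remote: White remote with black buttons, a block 140 x 42 x 18 mm (length x, width y, thickness z), about 0.08 kg, starts lying flat, buttons up. Origin at the centre of the block; its x axis runs lengthwise to the top end, which is marked by a red window and a red button; z points out of the button face.
- glasses_case: Hard sage-green glasses case with a brass seam, rigid and closed, a rounded block 160 x 50 x 32 mm (length x, width y, thickness z), about 0.11 kg, starts lying flat. Origin at its centre, x lengthwise; both ends are alike.
- caddy: Base plate of the caddy, brass, 150 x 86 x 8 mm, fixed to the table; it carries the rack. Origin at table height under the rack's origin, 15 mm in front of the plate's centre; x points to the caddy's back (roughly away from the robot), z up.
- rack: Pale wooden rack on that base: 3 open slots one behind another along its x, 132 (x) by 74 mm (y), leaning back 0.45 rad, so z (along the slots, out of their mouths) tilts to the back. Origin 12 mm above the table. Walls 6 mm. Cross walls front to back centred at x -63, -27, 23, 63, tops at z 55, 81, 108, 118; side wall tops at z 60, 85, 108 (front, middle, back slot).
- front_slot (a point): Centre of the floor of the rack's front slot (30 mm in x by 62 mm in y inside; floor at rack z = 5 mm), for the white remote. Axes as the rack's.
- middle_slot (a point): Centre of the floor of the rack's middle slot (44 mm in x by 62 mm in y inside; floor at rack z = 26 mm), for the glasses case. Axes as the rack's.
- back_slot (a point): Centre of the floor of the rack's back slot (34 mm in x by 62 mm in y inside; floor at rack z = 48 mm), for the grey remote. Axes as the rack's.
- thermometer: Small white room thermometer standing on the table, 20 x 50 x 42 mm high, loose; leave alone. Origin at the centre of its underside.
- candlestick: Brass candlestick without a candle, 64 mm across the foot, 120 mm high, loose; leave alone. Origin at the centre of its underside.
- mug: White mug, 80 mm across, 90 mm high, handle towards its +y, loose; leave alone. Origin at the centre of its underside.
- jar: Amber glass jar with a wooden lid, 68 mm across, 85 mm high, loose; leave alone. Origin at the centre of its underside.
- coasters: Stack of round coasters, 90 mm across, 24 mm high, one rigid piece, loose; leave alone. Origin at the centre of its underside.
- sugar_bowl: Blue bowl, 110 mm across, 55 mm high, loose; leave alone. Origin at the centre of its underside.
Mind the look-alikes: they are no part of the job. Several things have the shape of the grey_remote; the one meant has the colours described above. Of the things that look like the glasses_case, take the one that is farthest from the robot's base at the start.

How it is judged:
At the end, for the whole second after the job is handed in: Grey remote in the back slot, case in the middle, white remote in the front slot: each centre within 22 mm (rack x) and 30 mm (rack y) of the slot's middle, lower end on the floor (centre at most 10 mm too high), in line with the slot within 0.45 rad, remotes red end up, all at rest (x of grey_remote in the frame of rack between 0.021 and 0.065 m and y of grey_remote in the frame of rack between -0.03 and 0.03 m and z of grey_remote in the frame of rack between 0.1285 and 0.1505 m and angle between the x axis of each of grey_remote, glasses_case, white_remote and the z axis of rack, either way round below 0.45 rad and linear speed of each of grey_remote, glasses_case, white_remote below 0.03 m/s and angle between each of grey_remote, white_remote's own x axis and vertical below 1 rad and x of glasses_case in the frame of rack between -0.024 and 0.02 m and y of glasses_case in the frame of rack between -0.03 and 0.03 m and z of glasses_case in the frame of rack between 0.094 and 0.116 m and x of white_remote in the frame of rack between -0.067 and -0.023 m and y of white_remote in the frame of rack between -0.03 and 0.03 m and z of white_remote in the frame of rack between 0.063 and 0.085 m); the robot touches nothing.
It fails at once if another thing on the table (thermometer, candlestick, mug, jar, coasters, sugar bowl) is pushed more than 40 mm (distance of any of thermometer, candlestick, mug, jar, coasters, sugar_bowl from where it was at the start of the episode above 0.04 m).
It fails at once if one of those things is knocked over (angle between any of thermometer, candlestick, mug, jar, coasters, sugar_bowl's own z axis and vertical above 0.6 rad).
It also fails if it takes over 72 s, if anything falls off the work surface, if the arm or the gripper's body presses on something with over 40 N, if the wrist force passes 120 N, or if a joint passes its speed limit or range.

## Working session

There is one attempt and no reset: what is moved stays moved. The work goes in short steps, Python scripts to look and compute and a shell command to move; the robot and the scene stay as the last step left them, time stands still between calls to the robot, and variables do not carry over. Pictures are saved under pics/ and viewed, about 8 in all and at most 12, crops included, and the job is handed in when it is done.

```bash
ls; mkdir -p pics
python3 - <<'E'
from bench import ctrl
import cv2,numpy as np
for n in("scene","top"):
    s=ctrl.snapshot(n);np.savez(f"pics/{n}0.npz",**s)
    im=cv2.cvtColor(s["pixels"],cv2.COLOR_RGB2BGR)
    cv2.imwrite(f"pics/{n}0.png",cv2.resize(im,(784,588),interpolation=cv2.INTER_CUBIC))
    print(n,s["mtx"].round(1).tolist(),s["R"].round(3).tolist(),s["t"].round(3))
print(ctrl.observe())
E
```

```text
pics
scene [[469.9, 0.0, 273.7], [0.0, 469.9, 202.7], [0.0, 0.0, 1.0]] [[0.759, 0.651, 0.002], [0.429, -0.498, -0.753], [-0.489, 0.573, -0.658]] [-0.39  -0.162  1.553]
top [[483.0, 0.0, 280.2], [0.0, 483.0, 208.1], [0.0, 0.0, 1.0]] [[-0.016, -1.0, -0.006], [-0.993, 0.017, -0.121], [0.121, 0.004, -0.993]] [0.007 0.508 1.132]
{'t': 0.1, 'q': array([-1.36549842e+00,  3.07493057e-01,  1.50755144e+00,  2.68910112e-06,
        1.32839062e+00, -7.35007659e-02]), 'qvel': array([-0.00162878, -0.00199725, -0.00160074,  0.00079811,  0.00070924,
       -0.00100323]), 'effort': array([-8.25318803e-04, -4.58530748e+01, -2.52609104e+01, -2.43881896e-04,
        5.56104264e-03,  6.63246226e-06]), 'eef_pos': array([ 0.15808916, -0.55218787,  0.23047281]), 'orientation': array([-9.19319466e-04,  9.90299261e-01,  1.38947925e-01, -5.93619066e-05]), 'contact_force': array([ 1.09252456,  0.11009114, -0.09806338]), 'torque': array([-0.00294705, -0.01865639, -0.02185881]), 'opening': 1.0006562911622072}
```

View pics/scene0.png

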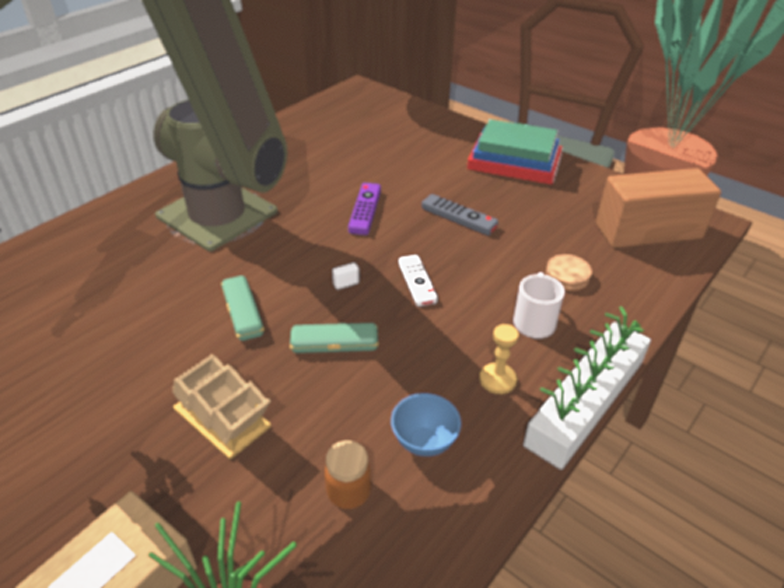

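View pics/top0.png

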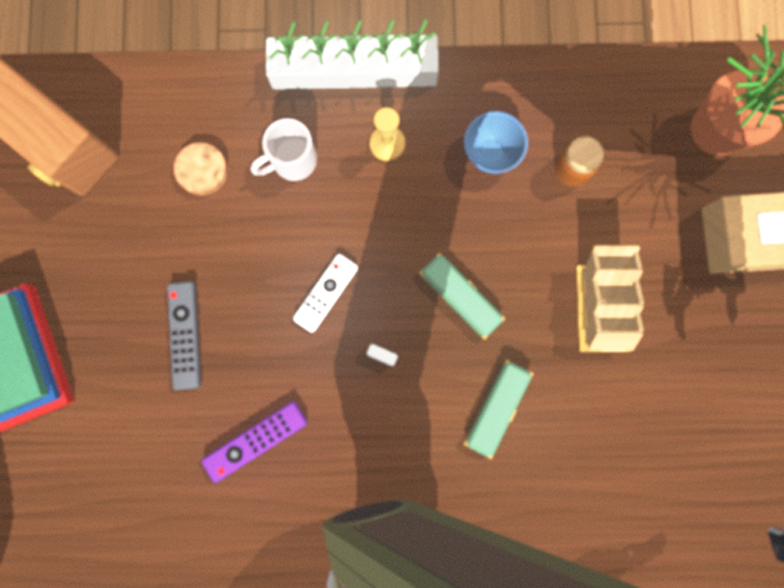

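The top view (784x588 px) shows the grey remote at (183,335) with its red end up, and a purple look-alike at (254,442). The white remote is at (325,293). Two green cases lie at (462,296) and (498,410), and the caddy is at (615,298). The case at (462,296) looks farther from the base, so I'll check that with numbers next.

```bash
cat > h.py <<'E'
import numpy as np,cv2
from scipy.optimize import least_squares
def cloud(s):
    K,R,t=s["mtx"],s["R"],s["t"];z=s["z_map"]
    v,u=np.mgrid[:420,:560]
    c=np.stack([(u-K[0,2])/K[0,0]*z,(v-K[1,2])/K[1,1]*z,z],-1)
    return (c-t)@R
def proj(s,X):
    c=np.atleast_2d(X)@s["R"].T+s["t"];p=c@s["mtx"].T;return p[:,:2]/p[:,2:]
def boxes():
    B=[]
    xs=[-63,-27,23,63];tops=[55,81,108,118];
    for x,t in zip(xs,tops):B.append((x-3,x+3,-37,37,0,t))
    for i,(t,f) in enumerate(zip((60,85,108),(5,26,48))):
        a,b=xs[i],xs[i+1]
        B+= [(a,b,-37,-31,0,t),(a,b,31,37,0,t),(a,b,-37,37,0,f)]
    return np.array(B)/1000
def rackR(yaw):
    c,s=np.cos(yaw),np.sin(yaw);a,b=np.cos(.45),np.sin(.45)
    return np.array([[c,-s,0],[s,c,0],[0,0,1]])@np.array([[a,0,b],[0,1,0],[-b,0,a]])
def sdf(P,B):
    c=(B[:,::2]+B[:,1::2])/2;h=(B[:,1::2]-B[:,::2])/2
    q=abs(P[:,None]-c)-h
    return (np.linalg.norm(np.maximum(q,0),axis=2)+np.minimum(q.max(2),0))
def fit_rack(P,x0):
    B=boxes();PL=np.array([[-.09,.06,-.043,.043,0,.008]])
    def f(p):
        R=rackR(p[2]);o=np.array([p[0],p[1],.012])
        d=sdf((P-o)@R,B).min(1)
        c,s=np.cos(p[2]),np.sin(p[2])
        Q=(P-[p[0],p[1],0])@np.array([[c,-s,0],[s,c,0],[0,0,1]])
        dp=sdf(Q,PL).min(1)
        return np.minimum(abs(d),abs(dp))*1000
    return min((least_squares(f,[x0[0]+dx,x0[1],w],loss="soft_l1",f_scale=2,x_scale=[.01,.01,.1]) for w in (-.15,0,.15) for dx in(-.02,.02)),key=lambda r:r.cost)
E
python3 - <<'E'
from h import *
S={n:dict(np.load(f"pics/{n}0.npz")) for n in("scene","top")}
W={n:cloud(S[n]) for n in S}
T=S["top"]
seeds=dict(grey=(183,335),purple=(254,442),white=(325,293),caseA=(462,296),caseB=(498,410),thermo=(382,355),candle=(387,140),mug=(290,150),bowl=(496,142),jar=(582,160))
for n in S:
    w=W[n];print(n,'table z',np.median(w[...,2][(abs(w[...,2])<.02)]).round(4))
    m=((w[...,2]>.009)&(S[n]["z_map"]>0)).astype(np.uint8)
    k,lab,st,ce=cv2.connectedComponentsWithStats(m,connectivity=4)
    for a,(u,v) in seeds.items():
        c=W["top"][int(v/1.4),int(u/1.4)]
        p=proj(S[n],c)[0].round().astype(int)
        l=lab[p[1],p[0]]
        if l==0: print(a,"none",c);continue
        P=w[lab==l];h=np.percentile(P[:,2],90);Q=P[P[:,2]>h-.006]if a in("grey","white","purple")else P
        r=cv2.minAreaRect((Q[:,:2]*1000).astype(np.float32))
        print(a,len(P),"top z",h.round(4),"ctr",np.round(r[0],1),"size",np.round(r[1],1),"ang",round(r[2],1))
c=W["top"][int(298/1.4),int(615/1.4)];print("rack seed",c)
PP=[]
for n in S:
    P=W[n].reshape(-1,3);P=P[(np.linalg.norm(P[:,:2]-c[:2],axis=1)<.12)&(P[:,2]>.005)&(P[:,2]<.2)];PP.append(P)
    r=fit_rack(P,c[:2]-[.02,0]);print(n,len(P),r.x,np.median(abs(r.fun)))
r=fit_rack(np.vstack(PP),c[:2]-[.02,0]);print(r.x,np.median(abs(r.fun)))
t=cv2.imread("pics/top0.png");cv2.imwrite("pics/crop.png",cv2.resize(t[230:500,150:560],(800,527)))
E
```

```text
scene table z 0.0031
grey 654 top z 0.0278 ctr [440. 356.] size [184.1  50.8] ang 3.8
purple 520 top z 0.0284 ctr [256.6 231.9] size [ 44.8 183.5] ang 31.9
white 514 top z 0.0238 ctr [508.4 111.3] size [ 41.3 142.1] ang 54.9
caseA 1160 top z 0.0363 ctr [ 498.7 -125.1] size [160.5  58.5] ang 45.5
caseB 841 top z 0.0372 ctr [ 298.8 -180. ] size [ 51.4 176.8] ang 61.9
thermo 240 top z 0.0461 ctr [399.   14.5] size [50.6 24.3] ang 69.8
candle 747 top z 0.1223 ctr [779.8  -1.2] size [62.6 61.9] ang 20.0
mug 1798 top z 0.087 ctr [742.4 253.9] size [ 88.3 258.4] ang 5.4
bowl none [ 0.77949338 -0.19205457  0.0088651 ]
jar 1303 top z 0.0882 ctr [ 730.4 -335.1] size [62.3 63. ] ang 1.1
top table z 0.0
grey 1517 top z 0.0253 ctr [439.3 360.2] size [184.   45.9] ang 4.3
purple 1540 top z 0.0252 ctr [257. 236.] size [ 45.5 184. ] ang 31.4
white 977 top z 0.0211 ctr [509.5 115. ] size [ 42.1 139.1] ang 55.0
caseA 1401 top z 0.0341 ctr [ 500.3 -122.7] size [159.7  52.4] ang 43.2
caseB 1493 top z 0.0341 ctr [ 304.9 -179.5] size [ 52.2 160.2] ang 61.5
thermo 183 top z 0.0442 ctr [398.9  17.9] size [49.3 21. ] ang 65.2
candle 642 top z 0.121 ctr [777.4   3.1] size [55.7 59.2] ang 3.3
mug none [0.77273934 0.17957993 0.00258607]
bowl none [ 0.77949338 -0.19205457  0.0088651 ]
jar 859 top z 0.0866 ctr [ 725.9 -328.2] size [63.7 63.4] ang 7.5
rack seed [ 0.49219897 -0.38272137  0.03146571]
scene 3391 [ 0.46355533 -0.37724901 -0.00774597] 1.4989754803185693
top 3206 [ 0.46065271 -0.36931192 -0.01788606] 0.7402913209473456
[ 0.46164165 -0.3706392  -0.01647226] 1.3391006776856882
```

View pics/crop.png

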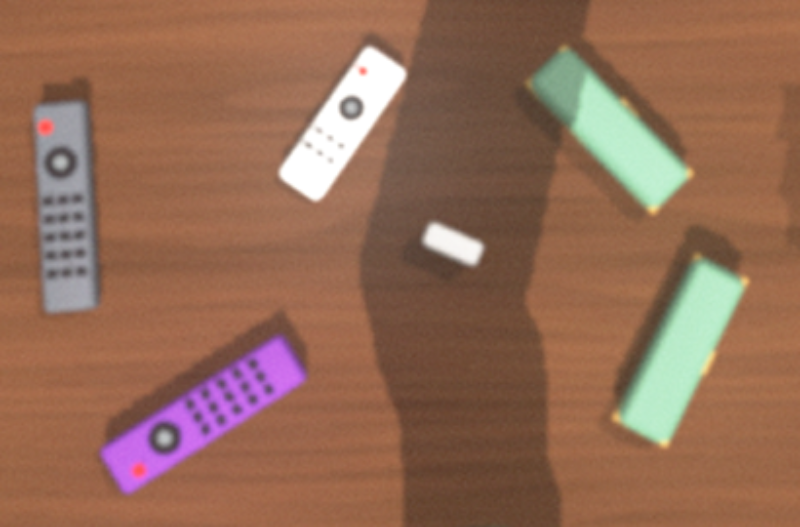

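The crop confirms the grey remote at crop (65,205) with its red end up, as opposed to the purple one at (204,415). Of the two green cases, A at crop (610,128) is 0.515 m from the base and B at (680,350) is 0.35 m, so A is the one meant. The tool stays vertical, so I'll grip each item near one end and let it pivot upright in the jaws. I start with the case.

```bash
cat > go.py <<'E'
# python3 go.py x y z yawdeg : shift in tool axes (mm) and turn (deg) from the present pose
import sys
from bench import ctrl
import numpy as np
from scipy.spatial.transform import Rotation as Ro
o=ctrl.observe();q=o["orientation"];R=Ro.from_quat([q[1],q[2],q[3],q[0]]).as_matrix()
yaw=np.degrees(np.arctan2(R[1,0],R[0,0]))
print("t",round(o["t"],2),"pos",o["eef_pos"].round(4),"yaw",yaw.round(1),"open",round(o["opening"],3),"F",o["contact_force"].round(1))
a=list(map(float,sys.argv[1:]))
for i in range(0,len(a),4):
    d=R.T@(np.array(a[i:i+3])-o["eef_pos"])*1000
    print("rows",d.round(1),"turn",round(-((a[i+3]-yaw+180)%360-180),1))
E
python3 go.py .541 -.084 .12 44 .541 -.084 .003 44
```

```text
t 0.1 pos [ 0.1581 -0.5522  0.2305] yaw 16.0 open 1.001 F [ 1.1  0.1 -0.1]
rows [ 497.  -344.5  111.2] turn -28.0
rows [ 496.9 -344.3  228.2] turn -28.0
```

```bash
python3 -m pendant '[248,-172,0,-14,75, 497,-344,0,-28,75, 497,-344,0,-28,75, 497,-344,0,-28,75, 497,-344,0,-28,75, 497,-344,0,-28,75, 497,-344,0,-28,75, 497,-344,0,-28,75, 497,-344,0,-28,75, 497,-344,0,-28,75]' 20
python3 -m pendant '[0,0,0,0,75,0,0,0,0,75,0,0,0,0,75]'
python3 go.py .541 -.084 .12 44 .541 -.084 .003 44
python3 - <<'E'
from bench import ctrl
import cv2
s=ctrl.snapshot("wrist");cv2.imwrite("pics/w1.png",cv2.resize(s["pixels"][...,::-1],(700,525)))
E
```

```text
t: 1.1
eef_pos: [0.4758, -0.1642, 0.2311]
orientation: [-0.0, 0.927, 0.374, -0.0]
contact_force: [0.1, -0.5, -0.4]
opening: 0.747
t: 1.4
eef_pos: [0.4742, -0.1666, 0.2309]
orientation: [-0.0, 0.927, 0.374, -0.001]
contact_force: [0.4, -0.5, 0.3]
opening: 0.751
t 1.4 pos [ 0.4742 -0.1666  0.2309] yaw 44.0 open 0.751 F [ 0.4 -0.5  0.3]
rows [105.5 -13.  110.8] turn -0.0
rows [105.7 -12.9 227.8] turn -0.0
```

View pics/w1.png

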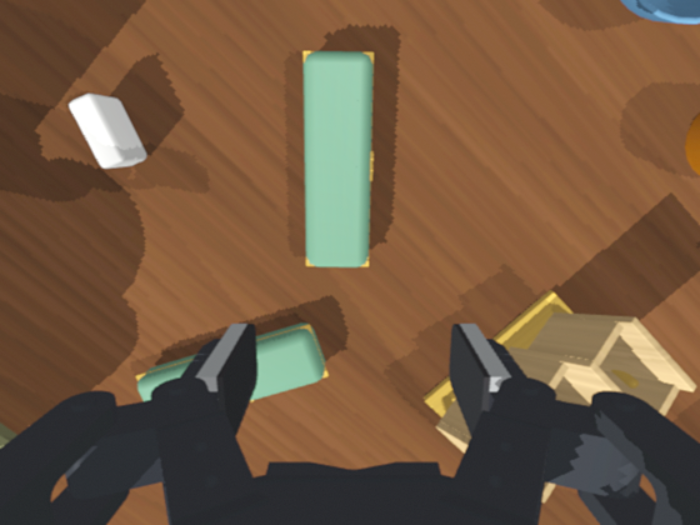

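The wrist view shows the case at (338,158) lying in line with the tool's x axis, so the yaw is right. Next: go over its far end, go down, close and lift.

```bash
python3 -m pendant '[50,-6,50,0,75, 105,-13,100,0,75, 105,-13,150,0,75, 105,-13,190,0,75, 105,-13,215,0,75, 105,-13,226,0,75, 105,-13,226,0,75, 105,-13,226,0,75]' 20
python3 go.py .541 -.084 .003 44
python3 -m pendant '[0,0,0,0,50,0,0,0,0,50,0,0,0,0,50,0,0,0,0,50,0,0,0,0,50,0,0,0,0,50]' 30
```

```text
t: 2.25
eef_pos: [0.5426, -0.0853, 0.0068]
orientation: [0.001, 0.928, 0.374, 0.001]
contact_force: [0.1, -1.9, -0.1]
opening: 0.75
t 2.25 pos [ 0.5426 -0.0853  0.0068] yaw 43.9 open 0.75 F [ 0.1 -1.9 -0.1]
rows [-0.3 -2.   3.8] turn -0.1
t: 2.85
eef_pos: [0.5437, -0.0849, 0.0081]
orientation: [0.002, 0.927, 0.374, 0.002]
contact_force: [-0.2, -2.9, 8.6]
opening: 0.576
```

```bash
python3 -m pendant '[-1,0,-18,0,40, -5,0,-36,0,40, -11,0,-53,0,40, -18,0,-69,0,40, -28,0,-84,0,40, -40,0,-98,0,40, -55,0,-110,0,40, -77,0,-124,0,40, -77,0,-124,0,40]' 25
python3 - <<'E'
from bench import ctrl
import cv2
s=ctrl.snapshot("scene");cv2.imwrite("pics/s1.png",cv2.resize(s["pixels"][130:330,100:400][...,::-1],(780,520)))
E
```

```text
t: 3.75
eef_pos: [0.4847, -0.1392, 0.1312]
orientation: [0.001, 0.928, 0.373, 0.0]
contact_force: [0.0, 0.7, -0.9]
opening: 0.576
```

View pics/s1.png

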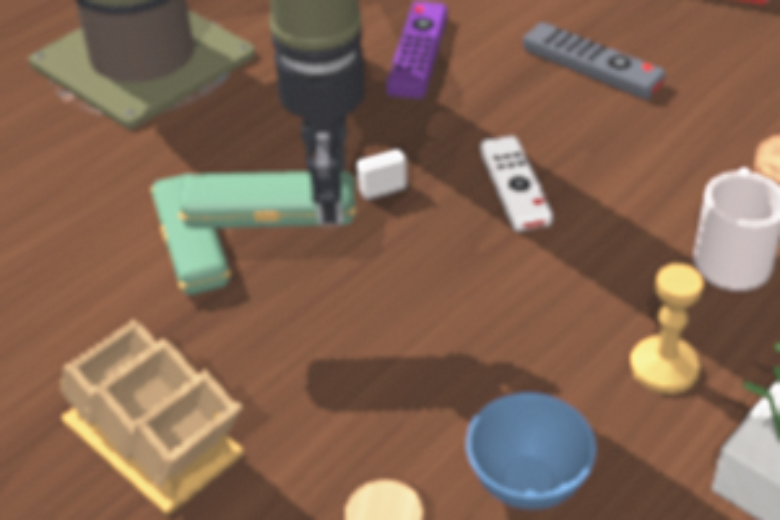

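The pictured case is still level in the jaws at crop (265,198): friction holds it against gravity. I'll ease the grip in small steps so it swings about the pads, and watch the moment.

```bash
cat > st.py <<'E'
from bench import ctrl
o=ctrl.observe();print("  moment",o["torque"].round(3),"F",o["contact_force"].round(2),"open",round(o["opening"],4))
E
python3 st.py
python3 -m pendant '[0,0,0,0,50,0,0,0,0,50]' 20 |head -1; python3 st.py
python3 -m pendant '[0,0,0,0,57,0,0,0,0,57]' 20 |head -1; python3 st.py
python3 -m pendant '[0,0,0,0,57.4,0,0,0,0,57.4]' 20 |head -1; python3 st.py
```

```text
moment [-0.02  -0.024  0.006] F [ 0.6   0.14 -1.32] open 0.5823
t: 4.0
  moment [ 0.041 -0.04   0.002] F [ 0.45  0.64 -0.92] open 0.5809
t: 4.2
  moment [ 0.02   0.005 -0.041] F [-0.54 -0.72  0.1 ] open 0.5781
t: 4.4
  moment [ 0.037 -0.048 -0.05 ] F [-0.25  0.03 -0.93] open 0.5779
```

```bash
cat > tilt.py <<'E'
# python3 tilt.py green|white|grey [zmin]: slope, direction and extremes of the held thing, from top+scene depth
import sys
from h import *
from bench import ctrl
o=ctrl.observe();tcp=o["eef_pos"];zmin=float(sys.argv[2]) if len(sys.argv)>2 else .05
for n in("scene","top","wrist"):
    s=ctrl.snapshot(n);P=cloud(s);c=cv2.cvtColor(s["pixels"],cv2.COLOR_RGB2HSV).astype(int);r=s["pixels"].astype(int)
    H,S,V=c[...,0],c[...,1],c[...,2]
    m={"green":(H>55)&(H<95)&(S>40),"white":(S<45)&(V>150),"grey":(S<90)&(H>90)&(H<135)&(V<150)&(V>60)}[sys.argv[1]]
    m=m&(np.linalg.norm(P[...,:2]-tcp[:2],axis=-1)<.2)&(P[...,2]>zmin)&(P[...,2]<tcp[2]+.08)&(s["z_map"]>0)
    k,l,st,_=cv2.connectedComponentsWithStats(m.astype(np.uint8))
    if k<2: print(n,"none");continue
    Q=P[l==1+st[1:,4].argmax()]
    u,sv,vt=np.linalg.svd(Q-Q.mean(0),full_matrices=False);d=vt[0]*np.sign(vt[0][2]+1e-9);p=Q@d
    print(n,len(Q),"slope",np.degrees(np.arcsin(d[2])).round(1),"dir",d.round(2),"len",(np.percentile(p,99)-np.percentile(p,1)).round(3),"lo",Q[p<np.percentile(p,3)].mean(0).round(3),"hi",Q[p>np.percentile(p,97)].mean(0).round(3))
E
python3 tilt.py green
for k in 1; do python3 -m pendant '[0,0,0,0,57.8,0,0,0,0,57.8]' 20 |head -1; python3 st.py; python3 tilt.py green; 
python3 -m pendant '[0,0,0,0,58.2,0,0,0,0,58.2]' 20 |head -1; python3 st.py; python3 tilt.py green; done
```

```text
scene 746 slope 1.5 dir [0.76 0.65 0.03] len 0.125 lo [ 0.388 -0.231  0.153] hi [ 0.495 -0.171  0.167]
top 855 slope 1.0 dir [0.71 0.7  0.02] len 0.102 lo [ 0.384 -0.206  0.151] hi [ 0.455 -0.136  0.157]
wrist 17227 slope 2.2 dir [-0.74 -0.67  0.04] len 0.053 lo [ 0.504 -0.124  0.144] hi [ 0.462 -0.155  0.152]
t: 4.75
  moment [ 0.048 -0.031  0.068] F [ 0.63  0.43 -0.28] open 0.5762
scene 744 slope 1.3 dir [0.76 0.65 0.02] len 0.123 lo [ 0.388 -0.231  0.154] hi [ 0.495 -0.17   0.166]
top 857 slope 0.3 dir [0.71 0.71 0.01] len 0.103 lo [ 0.384 -0.207  0.151] hi [ 0.455 -0.136  0.155]
wrist 17204 slope 2.2 dir [-0.75 -0.66  0.04] len 0.053 lo [ 0.504 -0.124  0.145] hi [ 0.462 -0.155  0.152]
t: 5.1
  moment [ 0.007 -0.045 -0.006] F [ 0.14  0.19 -0.62] open 0.5807
scene 745 slope 1.8 dir [0.77 0.64 0.03] len 0.125 lo [ 0.387 -0.23   0.153] hi [ 0.496 -0.172  0.17 ]
top 863 slope 1.1 dir [0.71 0.71 0.02] len 0.103 lo [ 0.383 -0.206  0.15 ] hi [ 0.455 -0.135  0.159]
wrist 17257 slope 2.2 dir [-0.75 -0.66  0.04] len 0.053 lo [ 0.504 -0.124  0.145] hi [ 0.461 -0.155  0.152]
```

```bash
python3 -m pendant '[0,0,0,0,58.6,0,0,0,0,58.6]' 20 |head -1; python3 tilt.py green|grep -v wrist; 
python3 -m pendant '[0,0,0,0,59,0,0,0,0,57]' 20 |head -1; python3 st.py; python3 tilt.py green|grep -v wrist
```

```text
t: 5.45
scene 742 slope 1.6 dir [0.76 0.65 0.03] len 0.122 lo [ 0.387 -0.23   0.153] hi [ 0.494 -0.17   0.166]
top 864 slope 1.4 dir [0.71 0.7  0.03] len 0.104 lo [ 0.383 -0.206  0.151] hi [ 0.455 -0.135  0.16 ]
t: 5.8
  moment [-0.084  0.027  0.022] F [0.49 0.94 0.79] open 0.5717
scene 377 slope 0.1 dir [0.69 0.72 0.  ] len 0.151 lo [ 0.401 -0.235  0.054] hi [ 0.503 -0.127  0.055]
top 116 slope 0.0 dir [-0.68 -0.73  0.  ] len 0.075 lo [ 0.468 -0.181  0.055] hi [ 0.417 -0.235  0.054]
```

```bash
python3 -m pendant '[0,0,-30,0,75,0,0,-30,0,75,0,0,-30,0,75,0,0,-30,0,75]' 20 |head -2
cat > find.py <<'E'
# python3 find.py x y : rectangle of the thing at a table place, top view
import sys
from h import *
from bench import ctrl
a=np.array(list(map(float,sys.argv[1:3])))
for n in ("top","scene"):
    s=ctrl.snapshot(n);P=cloud(s);m=(P[...,2]>.011)&(P[...,2]<.06)&(s["z_map"]>0)
    k,l,st,_=cv2.connectedComponentsWithStats(m.astype(np.uint8),connectivity=4)
    for i in range(1,k):
        Q=P[l==i]
        if st[i,4]>150 and np.linalg.norm(Q[:,:2].mean(0)-a)<.13:
            r=cv2.minAreaRect((Q[:,:2]*1000).astype(np.float32));print(n,st[i,4],np.round(r[0],0),np.round(r[1],0),round(r[2],1),"z",np.percentile(Q[:,2],[50,97]).round(3))
cv2.imwrite("pics/f.png",cv2.resize(ctrl.snapshot("scene")["pixels"][130:330,100:400][...,::-1],(780,520)))
E
python3 find.py .44 -.18
```

```text
t: 6.35
eef_pos: [0.4857, -0.1371, 0.1588]
top 554 [ 450. -211.] [102.  33.] 46.5 z [0.048 0.053]
top 628 [ 344. -200.] [50. 72.] 61.6 z [0.031 0.036]
scene 2036 [ 376. -193.] [131. 307.] 88.5 z [0.036 0.054]
```

View pics/f.png

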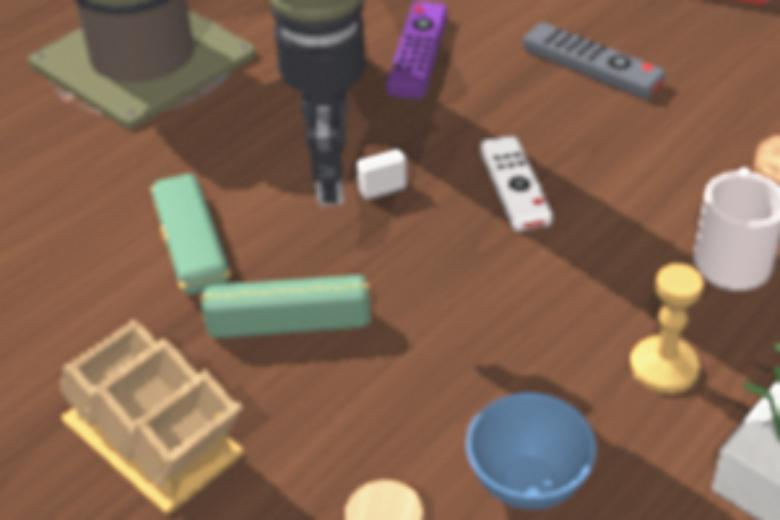

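The view shows that the case slipped out and now lies on its long edge at crop (287,305). Nothing else moved. Opening the jaws lets go all at once, so I'll pivot differently, by pressing the free end against the fixed rack's side wall while the hand rises. First I tip the case flat again with shut fingers.

```bash
python3 -m pendant '[30,-30,-40,0,0,60,-60,-40,0,0,100,-70,-40,0,0,100,-70,-40,0,0]' 20 |head -2; python3 find.py .44 -.19; python3 go.py
```

```text
t: 6.9
eef_pos: [0.5118, -0.0137, 0.1996]
top 1007 [ 468. -191.] [159.  33.] 46.7 z [0.048 0.053]
scene 2028 [ 374. -192.] [132. 307.] 87.7 z [0.036 0.054]
t 7.05 pos [ 0.509  -0.0175  0.1986] yaw 44.0 open -0.001 F [0.1 0.3 0.8]
```

```bash
python3 go.py .437 -.159 .2 44 .437 -.159 .034 44
```

```text
t 7.05 pos [ 0.509  -0.0175  0.1986] yaw 44.0 open -0.001 F [0.1 0.3 0.8]
rows [-150.1   51.7   -1.2] turn 0.0
rows [-149.9   51.8  164.8] turn 0.0
```

```bash
python3 -m pendant '[-75,25,0,0,0,-150,51,0,0,0,-150,51,30,0,0,-150,51,80,0,0,-150,51,130,0,0,-150,51,164,0,0,-150,51,164,0,0]' |tail -3
python3 -m pendant '[0,20,0,0,0,0,26,0,0,0,0,32,0,0,0,0,38,0,0,0,0,44,0,0,0,0,50,-2,0,0,0,50,-2,0,0,0,50,-60,0,0,0,0,-120,0,75,0,0,-120,0,75]' | sed -n 2p
python3 find.py .48 -.2; python3 go.py
```

```text
orientation: [-0.005, 0.928, 0.373, -0.005]
contact_force: [-1.5, 0.0, -0.4]
opening: -0.003
eef_pos: [0.4367, -0.1578, 0.1572]
top 155 [ 545. -170.] [24. 49.] 50.2 z [0.03  0.035]
scene 1270 [ 498. -223.] [159.  53.] 46.9 z [0.033 0.037]
t 8.9 pos [ 0.4372 -0.1579  0.1571] yaw 44.0 open 0.588 F [-0.2 -0.8  0.2]
```

```bash
python3 go.py .531 -.190 .16 45.5 .531 -.190 .005 45.5
```

```text
t 8.9 pos [ 0.4372 -0.1579  0.1571] yaw 44.0 open 0.588 F [-0.2 -0.8  0.2]
rows [45.1 88.2 -2.5] turn -1.5
rows [ 44.9  87.7 152.5] turn -1.5
```

```bash
python3 -m pendant '[22,44,0,-1.5,75,45,88,0,-1.5,75,45,88,50,-1.5,75,45,88,100,-1.5,75,45,88,135,-1.5,75,45,88,151,-1.5,75,45,88,151,-1.5,75,45,88,151,-1.5,40,45,88,151,-1.5,40,45,88,151,-1.5,40]' 30 | sed -n 2p
python3 -m pendant '[0,0,0,0,40,0,0,0,0,40,0,0,-50,0,40,0,0,-80,0,40,0,0,-80,0,40]' 30
python3 go.py .487 -.180 .075 90; python3 tilt.py green .03
```

```text
eef_pos: [0.5316, -0.1909, 0.0055]
t: 10.4
eef_pos: [0.5341, -0.1919, 0.089]
orientation: [0.004, 0.922, 0.387, 0.003]
contact_force: [0.8, -0.6, -0.7]
opening: 0.582
t 10.4 pos [ 0.5341 -0.1919  0.089 ] yaw 45.5 open 0.582 F [ 0.8 -0.6 -0.7]
rows [-24.6 -42.1  13.5] turn -44.5
scene 1005 slope 27.6 dir [ 0.87 -0.19  0.46] len 0.216 lo [ 0.339 -0.193  0.035] hi [ 0.544 -0.228  0.129]
top 847 slope 2.0 dir [0.61 0.79 0.04] len 0.101 lo [ 0.445 -0.27   0.114] hi [ 0.502 -0.189  0.125]
wrist 22435 slope 3.3 dir [-0.69 -0.72  0.06] len 0.062 lo [ 0.555 -0.165  0.103] hi [ 0.514 -0.21   0.113]
```

```bash
python3 -m pendant '[-5,-8,0,-8,40,-10,-17,0,-16,40,-15,-25,0,-24,40,-20,-34,0,-32,40,-24,-42,0,-40,40,-26,-43,5,-45,40,-26,-43,5,-45,40]' 30 |sed -n 2p
python3 go.py .49 -.196 .044 90 .49 -.211 .044 90
```

```text
eef_pos: [0.4794, -0.1778, 0.0774]
t 11.25 pos [ 0.4794 -0.1778  0.0774] yaw 90.5 open 0.579 F [ 0.3  0.2 -0.2]
rows [-18.3  10.6  33.3] turn 0.5
rows [-33.3  10.5  33.3] turn 0.5
```

```bash
python3 -m pendant '[-8,10,15,0,40,-18,11,33,0,40,-24,11,33,0,40,-30,11,33,0,40,-35,11,33,0,40,-35,11,33,0,40]' 30 |sed -n '2p;4p'
python3 -m pendant '[-1,0,-17,0,40,-5,0,-34,0,40,-11,0,-50,0,40,-11,0,-50,0,40]' 30 |sed -n '2p;4p'
python3 tilt.py green .03
```

```text
eef_pos: [0.4924, -0.2096, 0.0463]
contact_force: [3.5, 13.7, -0.1]
eef_pos: [0.4933, -0.2227, 0.0987]
contact_force: [0.6, 9.4, 2.5]
scene 1006 slope 26.5 dir [-0.06  0.89  0.45] len 0.119 lo [ 0.497 -0.325  0.08 ] hi [ 0.485 -0.222  0.137]
top 138 slope 22.0 dir [-0.23  0.9   0.37] len 0.061 lo [ 0.485 -0.327  0.074] hi [ 0.47  -0.272  0.099]
wrist 22969 slope 20.3 dir [0.   0.94 0.35] len 0.085 lo [ 0.492 -0.265  0.105] hi [ 0.493 -0.184  0.128]
```

The pivot works: the slope is about 23° with a 9 N push. I'll carry on to about 64°.

```bash
python3 -m pendant '[-8,0,-15,0,40,-18,0,-28,0,40,-29,0,-41,0,40,-43,0,-51,0,40,-58,0,-60,0,40,-63,0,-61,0,40,-63,0,-61,0,40]' 30 |sed -n '2p;4p'
python3 tilt.py green .03
python3 -m pendant '[20,0,-50,0,40,20,0,-90,0,40,20,0,-90,0,40]' 60 |sed -n '2p;4p'
python3 tilt.py green .05
```

```text
eef_pos: [0.4937, -0.2878, 0.1579]
contact_force: [0.2, 2.6, -1.0]
scene 835 slope 39.7 dir [ 0.71 -0.29  0.64] len 0.277 lo [ 0.333 -0.221  0.033] hi [ 0.508 -0.296  0.2  ]
top 339 slope 0.5 dir [-0.89  0.45  0.01] len 0.058 lo [ 0.373 -0.212  0.032] hi [ 0.319 -0.193  0.033]
wrist 10806 slope 1.7 dir [1.   0.02 0.03] len 0.047 lo [ 0.469 -0.267  0.204] hi [ 0.516 -0.264  0.209]
eef_pos: [0.4972, -0.2701, 0.2535]
contact_force: [0.3, -0.1, -1.8]
scene 1005 slope 68.3 dir [-0.11  0.35  0.93] len 0.136 lo [ 0.508 -0.312  0.175] hi [ 0.5   -0.274  0.304]
top 164 slope 1.9 dir [ 1.   -0.07  0.03] len 0.043 lo [ 0.473 -0.24   0.3  ] hi [ 0.516 -0.244  0.303]
wrist 10789 slope 1.4 dir [1.   0.02 0.02] len 0.047 lo [ 0.47  -0.248  0.296] hi [ 0.517 -0.245  0.299]
```

```bash
python3 go.py .5734 -.372 .24 -1
```

```text
t 13.7 pos [ 0.4932 -0.2678  0.2469] yaw 90.5 open 0.572 F [-1.1 -0.1 -0.8]
rows [-104.8   79.3    7. ] turn 91.5
```

```bash
python3 -m pendant '[0,20,0,8.5,40,0,40,0,17,40,0,60,0,25,40,0,79,0,34,40,-20,79,0,43,40,-40,79,0,51,40,-60,79,0,60,40,-80,79,0,68,40,-100,79,0,77,40,-105,79,7,86,40]' 60 |sed -n 2p
python3 -m pendant '[0,0,0,6,40,0,0,0,6,40]'|sed -n 2p
python3 tilt.py green .05; python3 go.py .5734 -.372 .24 -1
python3 - <<'E'
from bench import ctrl
import cv2
s=ctrl.snapshot("scene");cv2.imwrite("pics/s2.png",cv2.resize(s["pixels"][180:340,80:320][...,::-1],(720,480)))
E
```

```text
eef_pos: [0.5727, -0.3747, 0.2381]
eef_pos: [0.572, -0.3721, 0.237]
scene 646 slope 67.5 dir [0.38 0.04 0.92] len 0.142 lo [ 0.557 -0.383  0.16 ] hi [ 0.609 -0.368  0.291]
top 439 slope 72.9 dir [ 0.29 -0.02  0.96] len 0.15 lo [ 0.532 -0.354  0.161] hi [ 0.558 -0.342  0.297]
wrist 10801 slope 0.3 dir [-0.01 -1.    0.  ] len 0.047 lo [ 0.595 -0.349  0.288] hi [ 0.595 -0.395  0.289]
t 15.05 pos [ 0.5728 -0.3718  0.2389] yaw -0.6 open 0.574 F [-0.6 -0.9 -0.2]
rows [ 0.6  0.2 -1.1] turn 0.4
```

View pics/s2.png

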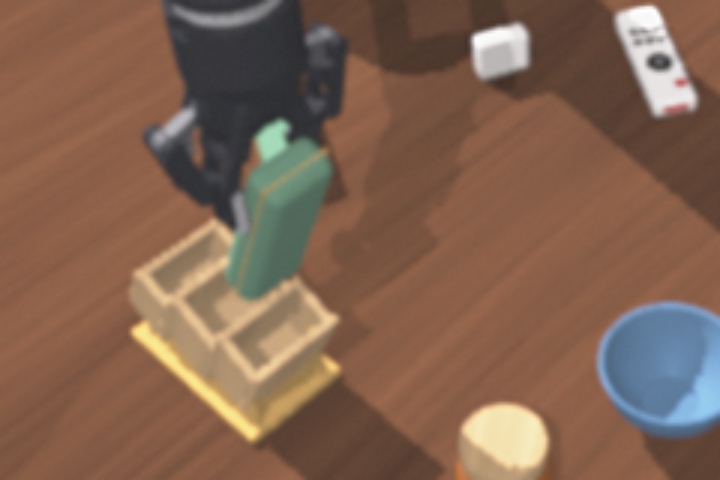

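The view shows the case at (285,220) tilted back above the middle slot, clear of the walls. By my model its lower end is about 6 mm too far back, so I'll correct that and slide it in along the slot.

```bash
python3 -m pendant '[-6,0,0,0,40,-10,0,9,0,40,-15,0,18,0,40,-21,0,31,0,40,-27,0,44,0,40,-33,0,56,0,40,-38,0,66,0,40,-38,0,66,0,40]' 40 |sed -n '2p;4p'; python3 tilt.py green .05
```

```text
eef_pos: [0.5481, -0.3724, 0.1897]
contact_force: [10.0, 13.3, 49.6]
scene 553 slope 66.6 dir [0.4  0.04 0.92] len 0.143 lo [ 0.532 -0.381  0.12 ] hi [ 0.587 -0.367  0.251]
top 455 slope 73.9 dir [0.27 0.04 0.96] len 0.144 lo [ 0.505 -0.363  0.122] hi [ 0.53  -0.343  0.26 ]
wrist 13009 slope 0.1 dir [-0.02 -1.    0.  ] len 0.046 lo [ 0.573 -0.35   0.247] hi [ 0.573 -0.396  0.248]
```

It touched at 50 N near the wall tops (the tip is at rack z ≈ 82 mm), probably on a side wall. I'll back off and compare the case with the rack within each camera's own view.

```bash
python3 -m pendant '[10,0,-45,0,40,10,0,-45,0,40]' 60 |sed -n '2p;4p'
python3 - <<'E'
from h import *
from bench import ctrl
o=ctrl.observe();print(o["eef_pos"].round(4))
for n,rk in (("scene",[.46355,-.37725,-.0077]),("top",[.46065,-.3693,-.0179])):
    s=ctrl.snapshot(n);P=cloud(s);c=cv2.cvtColor(s["pixels"],cv2.COLOR_RGB2HSV);g=(c[...,0]>55)&(c[...,0]<95)&(c[...,1]>40)
    near=np.linalg.norm(P[...,:2]-[.52,-.372],axis=-1)<.13
    Q=P[g&near&(P[...,2]>.07)]
    Z=P[~g&near&(P[...,2]>.006)&(P[...,2]<.095)]
    r=fit_rack(Z,np.array(rk[:2]));print(n,"refit",r.x.round(4),np.median(r.fun).round(2))
    for p in (rk,r.x):
        X=(Q-[p[0],p[1],.012])@rackR(p[2])
        for a,b in((.09,.12),(.12,.15),(.15,.18),(.18,.25)):
            m=(X[:,2]>a)&(X[:,2]<b)
            if m.sum()>15:print(a,m.sum(),"x",np.percentile(X[m,0],[3,97]).round(3),"y",np.percentile(X[m,1],[1,99]).round(3))
        print("min z",np.percentile(X[:,2],.5).round(3))
E
```

```text
eef_pos: [0.5492, -0.3737, 0.2267]
contact_force: [0.3, -1.1, -0.5]
[ 0.5492 -0.3737  0.2267]
scene refit [ 0.4639 -0.3715 -0.0178] 0.97
0.15 80 x [-0.025  0.001] y [-0.021  0.017]
0.18 259 x [-0.022  0.001] y [-0.021  0.019]
min z 0.157
0.15 80 x [-0.025  0.001] y [-0.026  0.012]
0.18 259 x [-0.022  0.001] y [-0.026  0.014]
min z 0.157
top refit [ 0.4606 -0.3693 -0.0183] 0.7
0.15 138 x [-0.028 -0.014] y [-0.005  0.026]
0.18 284 x [-0.028 -0.016] y [-0.007  0.026]
min z 0.15
0.15 138 x [-0.028 -0.014] y [-0.005  0.026]
0.18 285 x [-0.028 -0.016] y [-0.007  0.026]
min z 0.15
```

Run:
```python
from h import *
from bench import ctrl
o=[]
for n,c in (("scene",(.515,-.372,.12)),("top",(.515,-.372,.12))):
    s=ctrl.snapshot(n);u,v=proj(s,np.array(c))[0].astype(int);print(n,u,v)
    im=s["pixels"][...,::-1].copy()
    o.append(cv2.resize(im[v-65:v+65,u-45:u+45],(400,578),interpolation=cv2.INTER_CUBIC))
cv2.imwrite("pics/z1.png",np.hstack(o))
```

```text
scene 161 274
top 446 197
```

View pics/z1.png

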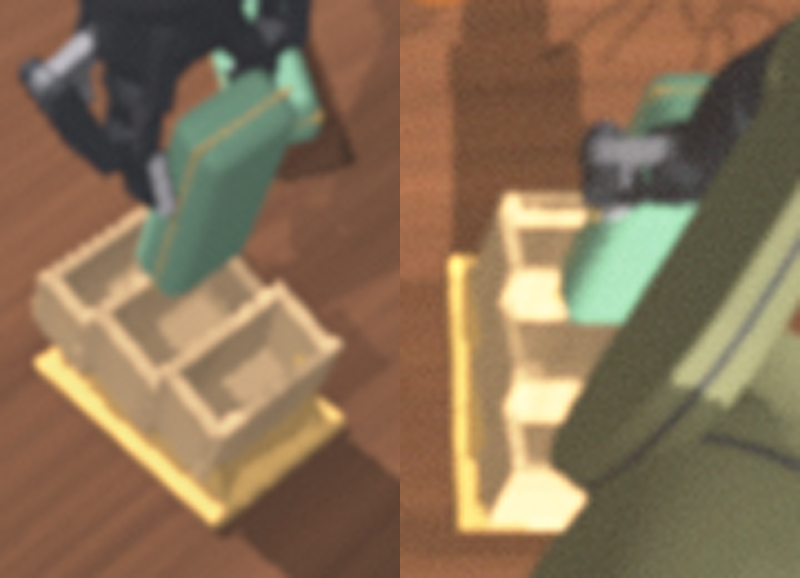

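```bash
cat > fitheld.py <<'E'
# fit the held block's box to the coloured points; report in the rack frame: python3 fitheld.py green zmin
import sys
from h import *
from scipy.spatial.transform import Rotation as Ro
from bench import ctrl
SZ={"green":(.16,.05,.032),"white":(.14,.042,.018),"grey":(.185,.046,.022)}
def mask(s,col):
    c=cv2.cvtColor(s["pixels"],cv2.COLOR_RGB2HSV).astype(int);H,S,V=c[...,0],c[...,1],c[...,2]
    return {"green":(H>55)&(H<95)&(S>40),"white":(S<60)&(V>120),"grey":(S<90)&(H>90)&(H<135)&(V<150)&(V>50)}[col]
def main(col,zmin):
    o=ctrl.observe();tcp=o["eef_pos"];q=o["orientation"];R0=Ro.from_quat([q[1],q[2],q[3],q[0]]).as_matrix();yaw=np.arctan2(R0[1,0],R0[0,0])
    RK=[.4622,-.3705,-.018];A=[]
    for n,off in (("scene",[.0015,-.001,0]),("top",[-.0015,.001,0])):
        s=ctrl.snapshot(n);P=cloud(s);m=mask(s,col)&(np.linalg.norm(P[...,:2]-tcp[:2],axis=-1)<.13)&(P[...,2]>zmin)&(P[...,2]<tcp[2]+.1)&(s["z_map"]>0)
        m=cv2.erode(m.astype(np.uint8),np.ones((2,2)));k,l,st,_=cv2.connectedComponentsWithStats(m)
        if k<2:continue
        A.append(P[l==1+st[1:,4].argmax()]-off);print(n,len(A[-1]),end=" ")
    P=np.vstack(A);h=np.array(SZ[col])/2
    B=np.array([[-h[0],h[0],-h[1],h[1],-h[2],h[2]]])
    def Rm(p):return Ro.from_euler("ZYX",[yaw,-p[3],p[4]]).as_matrix()@Ro.from_euler("z",p[5]).as_matrix()
    f=lambda p:np.r_[sdf((P-p[:3])@Rm(p),B)[:,0]*1000,p[4]*10,p[5]*20]
    best=None
    for a in (.05,.5,1.15,1.5):
        ax=np.array([np.cos(yaw)*np.cos(a),np.sin(yaw)*np.cos(a),np.sin(a)])
        r=least_squares(f,np.r_[tcp+[0,0,.01]-.05*ax,a,0,0],loss="soft_l1",f_scale=2,x_scale=[.01,.01,.01,.1,.1,.1])
        if best is None or r.cost<best.cost:best=r
    p=best.x;ax=Rm(p)[:,0];RR=rackR(RK[2]);T=lambda X:((X-[RK[0],RK[1],.012])@RR).round(4)
    print("\nslope",np.degrees(p[3]).round(1),"roll",np.degrees(p[4:]).round(1),"res",np.median(abs(best.fun)).round(2))
    print("centre",p[:3].round(4),"bottom",(p[:3]-ax*h[0]).round(4),"| rack: centre",T(p[:3]),"bottom",T(p[:3]-ax*h[0]),"axis",(RR.T@ax).round(3),"tcp",tcp.round(4))
main(sys.argv[1],float(sys.argv[2]))
E
python3 fitheld.py green .09
```

```text
scene 463 top 400 
slope 66.0 roll [-6.4  1.1] res 1.74
centre [ 0.5401 -0.3679  0.2052] bottom [ 0.5073 -0.3691  0.1322] | rack: centre [-0.0139  0.004   0.2078] bottom [-0.0117  0.0022  0.1279] axis [-0.028  0.022  0.999] tcp [ 0.5438 -0.3709  0.2174]
```

The box fit shows the case slid about 20 mm lengthwise in the jaws. At contact its tip was at rack z ≈ 105 mm and x ≈ +4 mm, so it had hit the back wall's top. I'll come in about 9 mm farther forward along the slot.

```bash
python3 -m pendant '[8,0,4,0,40,6,0,8,0,40,1,0,19,0,40,-4,0,30,0,40,-9,0,40,0,40,-9,0,40,0,40]' 40 |sed -n '2p;4p'; python3 fitheld.py green .07
```

```text
eef_pos: [0.5339, -0.3705, 0.1767]
contact_force: [0.2, 0.7, -0.3]
scene 401 top 360 
slope 66.1 roll [-8.5 -0.8] res 1.63
centre [ 0.5308 -0.3658  0.1636] bottom [ 0.4986 -0.3643  0.0903] | rack: centre [-0.0043  0.006   0.1663] bottom [-0.0014  0.0069  0.0863] axis [-0.035 -0.012  0.999] tcp [ 0.5339 -0.3705  0.1767]
```

```bash
python3 -m pendant '[-5,-1,11,0,40,-10,-2,22,0,40,-16,-2,33,0,40,-21,-2,44,0,40,-25,-2,52,0,40,-25,-2,52,0,40]' 40 |sed -n '2p;4p'; python3 fitheld.py green .05
```

```text
eef_pos: [0.5096, -0.3685, 0.1254]
contact_force: [-0.4, 0.9, -0.5]
scene 289 top 198 
slope 68.0 roll [-4.9 -0.2] res 1.46
centre [ 0.5076 -0.3643  0.1132] bottom [ 0.4776 -0.3637  0.039 ] | rack: centre [-0.0032  0.007   0.1108] bottom [0.002  0.0071 0.031 ] axis [-0.066 -0.001  0.998] tcp [ 0.5096 -0.3685  0.1254]
```

```bash
python3 -m pendant '[0,0,0,0,85,0,0,0,0,85,0,0,0,0,85,-10,0,-40,0,85,-20,0,-90,0,85,-20,0,-130,0,75,-20,0,-130,0,75]' 30 |sed -n '1,2p;4p'; python3 fitheld.py green .05; python3 go.py .51 .363 .22 4.3
```

```text
t: 18.65
eef_pos: [0.4944, -0.3719, 0.2653]
contact_force: [0.5, -1.5, 0.7]
scene 229 top 510 
slope 70.5 roll [-7.1 -8.6] res 2.26
centre [ 0.5282 -0.3734  0.1559] bottom [ 0.5033 -0.3613  0.0808] | rack: centre [-0.0031 -0.0017  0.1583] bottom [0.007  0.01   0.0798] axis [-0.126 -0.146  0.981] tcp [ 0.4944 -0.3719  0.2653]
t 18.75 pos [ 0.492  -0.3696  0.2593] yaw -0.7 open 0.75 F [ 0.1  1.1 -0.3]
rows [   9.1 -732.9   37.4] turn -5.0
```

```bash
python3 -m pendant '[9,-50,0,0,75,9,-600,0,-5,75,9,-600,0,-5,75,9,-600,0,-5,75,9,-600,0,-5,75,9,-600,0,-5,75,9,-600,0,-5,75,9,-600,0,-5,75,9,-733,0,-5,75,9,-733,0,-5,75]' 30 |sed -n '1,2p'
python3 -m pendant '[0,-225,20,0,75,0,-225,60,0,75,0,-225,60,0,75,0,-225,60,0,75,0,-225,60,0,75,0,-225,60,0,75]' |sed -n '1,2p;4p'
python3 go.py .4965 .3635 .15 4.3 .4965 .3635 .001 4.3
python3 - <<'E'
import fitheld_free if False else None
E
sed -i 's/tcp=o\["eef_pos"\];q=/tcp=np.array(eval(sys.argv[3])) if len(sys.argv)>3 else o["eef_pos"];q=/; s/^    o=ctrl.observe/    o=ctrl.observe/' fitheld.py
python3 fitheld.py green .05 '[.51,-.37,.2]'
```

```text
t: 19.75
eef_pos: [0.5048, 0.1319, 0.2555]
t: 20.35
eef_pos: [0.4866, 0.3577, 0.1931]
contact_force: [0.3, -0.1, -0.9]
t 20.35 pos [0.4866 0.3577 0.1931] yaw 4.6 open 0.749 F [ 0.3 -0.1 -0.9]
rows [10.6 -5.1 43. ] turn 0.3
rows [ 11.5  -5.2 192. ] turn 0.3
scene 229 top 686 
slope 63.9 roll [-7.3 -1.1] res 1.24
centre [ 0.5109 -0.3657  0.1037] bottom [ 0.4759 -0.367   0.0318] | rack: centre [0.0039 0.0057 0.1037] bottom [0.0037 0.0037 0.0238] axis [0.003 0.024 1.   ] tcp [ 0.51 -0.37  0.2 ]  File "<stdin>", line 1
    import fitheld_free if False else None
                        ^^
SyntaxError: invalid syntax
```

The case is seated: its centre is at rack (4, 6, 104) mm and it is in line. Now the grey remote.

```bash
python3 -m pendant '[5,-3,50,0,75,11,-5,100,0,75,11,-5,140,0,75,11,-5,170,0,75,11,-5,185,0,75,11,-5,190,0,75,11,-5,190,0,75,11,-5,190,0,35,11,-5,190,0,35,11,-5,190,0,35]' 40 | sed -n '2p;4p'
python3 -m pendant '[0,0,0,0,35,0,0,0,0,35,0,0,-40,0,35,0,0,-90,0,35,0,0,-90,0,35]' 40
python3 go.py .487 -.10 .16 90; python3 fitheld.py grey .04
```

```text
eef_pos: [0.5013, 0.3607, 0.0091]
contact_force: [0.9, -1.9, 4.4]
t: 21.95
eef_pos: [0.5043, 0.3631, 0.1043]
orientation: [-0.003, 0.999, 0.038, 0.006]
contact_force: [0.9, 0.7, -0.1]
opening: 0.528
t 21.95 pos [0.5043 0.3631 0.1043] yaw 4.3 open 0.528 F [ 0.9  0.7 -0.1]
rows [-51.5 460.1 -59.2] turn -85.7
scene 431 top 37 
slope 0.9 roll [-43.5 -29.2] res 4.17
centre [0.4738 0.3356 0.1319] bottom [0.3913 0.3622 0.0996] | rack: centre [-0.0532  0.7062  0.1074] bottom [-0.1139  0.7313  0.0423] axis [ 0.656 -0.271  0.704] tcp [0.5043 0.3631 0.1043]
```

```bash
python3 -m pendant '[0,45,-40,-8,35,-5,90,-59,-17,35,-10,135,-59,-25,35,-15,180,-59,-34,35,-20,225,-59,-42,35,-25,270,-59,-51,35,-30,315,-59,-59,35,-35,360,-59,-68,35,-43,410,-59,-76,35,-51,460,-59,-85.5,35]' 40 | sed -n '2p;4p'
python3 -m pendant '[0,0,20,0,35,0,0,20,0,35]' | sed -n '2p;4p'
python3 go.py .49 -.165 .055 90
```

```text
eef_pos: [0.4839, -0.0818, 0.1545]
contact_force: [0.5, 0.1, -0.8]
eef_pos: [0.4823, -0.0811, 0.133]
contact_force: [-1.2, -0.2, -2.2]
t 23.25 pos [ 0.4823 -0.0811  0.133 ] yaw 82.4 open 0.528 F [-1.2 -0.2 -2.2]
rows [-82.2  19.4  77.7] turn -7.6
```

```bash
python3 -m pendant '[-40,10,20,-7.6,35,-82,19,50,-7.6,35,-82,19,78,-7.6,35,-82,19,78,-7.6,35,-87,19,78,-7.6,35,-91,19,78,-7.6,35,-95,19,78,-7.6,35,-95,19,78,-7.6,35]' 40 | sed -n '2p;4p'; python3 go.py
```

```text
eef_pos: [0.4934, -0.1776, 0.0597]
contact_force: [0.4, -0.5, -0.4]
t 24.05 pos [ 0.4934 -0.1776  0.0597] yaw 90.2 open 0.534 F [ 0.4 -0.5 -0.4]
```

```bash
for i in 1; do python3 -m pendant '[-4,0,0,0,35,-4,0,0,0,35]' | sed -n '2p;4p'; python3 -m pendant '[-4,0,0,0,35,-4,0,0,0,35]' | sed -n '2p;4p'; done
```

```text
eef_pos: [0.4929, -0.1817, 0.0589]
contact_force: [-0.1, -0.9, -0.4]
eef_pos: [0.4923, -0.1821, 0.0581]
contact_force: [3.8, 11.9, 0.0]
```

```bash
python3 -m pendant '[-1,0,-10,0,35,-2,0,-21,0,35,-6,0,-41,0,35,-13,0,-61,0,35,-13,0,-61,0,35]' 40 | sed -n '2p;4p'; python3 -m pendant '[-10,0,-18,0,35,-22,0,-35,0,35,-36,0,-50,0,35,-53,0,-63,0,35,-71,0,-73,0,35,-75,0,-75,0,35,-75,0,-75,0,35]' 40 | sed -n '2p;4p'
python3 -m pendant '[20,0,-50,0,35,20,0,-70,0,35,20,0,-70,0,35]' 80 | sed -n '1,2p;4p'
python3 - <<'E'
from h import *
from bench import ctrl
t=ctrl.observe()["eef_pos"];o=[]
for n in("scene","top"):
    s=ctrl.snapshot(n);u,v=proj(s,t-[0,.03,.05])[0].astype(int);u=max(u,70);v=max(v,70);print(n,u,v)
    o.append(cv2.resize(s["pixels"][v-70:v+70,u-70:u+70][...,::-1],(400,400),interpolation=cv2.INTER_CUBIC))
cv2.imwrite("pics/z2.png",np.hstack(o))
E
```

```text
eef_pos: [0.4927, -0.1974, 0.1211]
contact_force: [-0.5, 6.4, 0.1]
eef_pos: [0.493, -0.2733, 0.1941]
contact_force: [1.2, 2.1, -2.2]
t: 25.95
eef_pos: [0.4948, -0.2538, 0.2673]
contact_force: [0.8, -0.1, -0.5]
scene 180 215
top 419 201
```

View pics/z2.png

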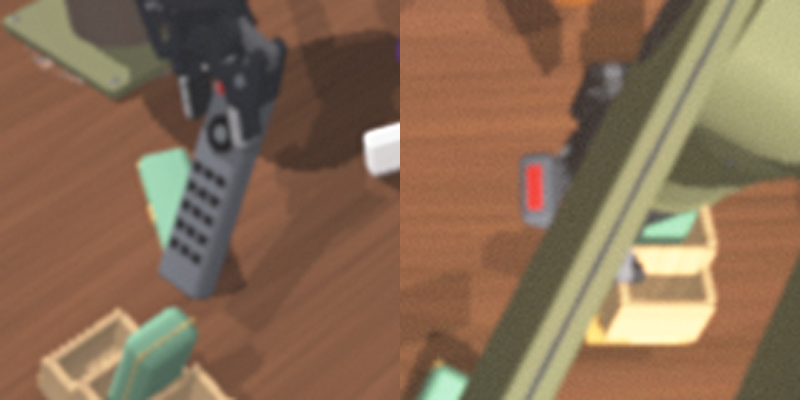

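The view shows the grey remote upright in the jaws with its red end up, leaning properly at (210,200). The case stands in the middle slot. Next I fit the remote's pose using only the points below the fingers.

```bash
sed -i 's/(P\[...,2\]<tcp\[2\]+.1)/(P[...,2]<tcp[2]+(.1 if col=="green" else -.005))/; s/(V<150)&(V>50)/(V<170)\&(V>68)/' fitheld.py; python3 fitheld.py grey .05; python3 go.py .6 -.372 .27 -1
```

```text
scene 740 
slope 59.5 roll [-0.4 -0.5] res 0.83
centre [ 0.4877 -0.2605  0.2309] bottom [ 0.4871 -0.3075  0.1513] | rack: centre [-0.0741  0.1104  0.2074] bottom [-0.0392  0.0634  0.1357] axis [-0.377  0.508  0.775] tcp [ 0.4925 -0.2529  0.2636]
t 26.15 pos [ 0.4916 -0.2526  0.2622] yaw 90.2 open 0.499 F [-0.1  0.6 -2. ]
rows [-119.8  107.9   -8.3] turn 91.2
```

```bash
python3 go.py .627 -.374 .32 -1 .627 -.374 .255 -1
python3 -m pendant '[0,25,-30,8.5,35,0,50,-58,17,35,-20,75,-58,25,35,-40,100,-58,34,35,-60,125,-58,43,35,-80,136,-58,51,35,-100,136,-58,60,35,-121,136,-58,68,35,-121,136,-58,77,35,-121,136,-58,85,35]' 80 | sed -n 2p; python3 -m pendant '[0,0,0,6,35,0,0,30,6,35,0,0,64,6,35,0,0,64,6,35]' | sed -n '2p;4p'; python3 fitheld.py grey .09;python3 go.py .627 -.374 .255 -1
```

```text
t 26.15 pos [ 0.4916 -0.2526  0.2622] yaw 90.2 open 0.499 F [-0.1  0.6 -2. ]
rows [-121.8  134.7  -58.4] turn 91.2
rows [-121.9  134.9    6.6] turn 91.2
eef_pos: [0.6284, -0.3748, 0.3186]
eef_pos: [0.6253, -0.3716, 0.2495]
contact_force: [-1.7, 0.1, -2.8]
scene 214 top 63 
slope 58.6 roll [-11.4  -0.9] res 0.89
centre [ 0.6186 -0.37    0.2228] bottom [ 0.5707 -0.3679  0.1437] | rack: centre [0.0491 0.0033 0.2578] bottom [0.0404 0.0046 0.1657] axis [ 0.094 -0.014  0.995] tcp [ 0.6253 -0.3716  0.2495]
t 27.65 pos [ 0.6282 -0.3735  0.2558] yaw -0.8 open 0.504 F [-0.9 -0.5 -0.3]
rows [-1.2  0.6  0.8] turn 0.2
```

```bash
python3 -m pendant '[-5,0,11,0,35,-10,0,22,0,35,-16,0,33,0,35,-21,0,44,0,35,-26,0,54,0,35,-26,0,54,0,35]' 50 | sed -n '2p;4p'; python3 fitheld.py grey .09
```

```text
eef_pos: [0.6011, -0.3727, 0.2021]
contact_force: [-1.1, -0.7, -1.4]
scene 167 top 65 
slope 57.3 roll [-12.4  -0.9] res 0.8
centre [ 0.557  -0.3697  0.1135] bottom [ 0.5074 -0.3675  0.0355] | rack: centre [0.0412 0.0026 0.1326] bottom [0.0304 0.0038 0.0408] axis [ 0.117 -0.013  0.993] tcp [ 0.6011 -0.3727  0.2021]
```

```bash
python3 -m pendant '[-5,0,10,0,35,-10,0,20,0,35,-14,0,30,0,35,-19,0,40,0,35,-22,0,46,0,35,-22,0,46,0,35]' 50 | sed -n '2p;4p'
```

```text
eef_pos: [0.5807, -0.3729, 0.1579]
contact_force: [-0.3, 0.5, -1.3]
```

```bash
python3 -m pendant '[-2,0,4,0,35,-2,0,4,0,35]' 50 | sed -n '2p;4p'; python3 -m pendant '[0,0,0,0,70,0,0,0,0,70,0,0,0,0,70,-8,0,-40,0,70,-16,0,-80,0,70,-20,0,-130,0,70,-20,0,-130,0,70]' 30 |sed -n '1,2p;4p'; python3 go.py .5 .1 .25 -35
```

```text
eef_pos: [0.5814, -0.3732, 0.1572]
contact_force: [1.9, 3.2, 9.2]
t: 29.85
eef_pos: [0.5618, -0.3755, 0.2927]
contact_force: [1.4, -0.6, 0.6]
t 29.85 pos [ 0.5618 -0.3755  0.2927] yaw -0.8 open 0.699 F [ 1.4 -0.6  0.6]
rows [ -69.1 -474.9   37.7] turn 34.2
```

```bash
python3 -m pendant '[-10,-50,0,0,70,-20,-100,0,0,70,-45,-480,0,34,70,-45,-480,0,34,70,-45,-480,0,34,70,-45,-480,0,34,70,-45,-480,0,34,70,-45,-480,0,34,70,-45,-480,0,34,70,-45,-480,0,34,70]' 30 |sed -n '1,2p'; python3 -m pendant '[0,0,40,0,70,0,0,80,0,70,0,0,80,0,70]' |sed -n '1,2p;4p'
python3 go.py .540 .091 .15 -35 .540 .091 .001 -35
python3 find.py .509 .113; python3 fitheld.py green .05 '[.51,-.37,.2]'
python3 - <<'E'
from h import *
from bench import ctrl
o=[]
for n in("scene","top"):
    s=ctrl.snapshot(n);u,v=proj(s,np.array([.53,-.37,.1]))[0].astype(int);print(n,u,v)
    o.append(cv2.resize(s["pixels"][v-50:v+50,u-50:u+50][...,::-1],(400,400),interpolation=cv2.INTER_CUBIC))
cv2.imwrite("pics/z3.png",np.hstack(o))
E
```

```text
t: 30.85
eef_pos: [0.5201, 0.1101, 0.2838]
t: 31.15
eef_pos: [0.516, 0.1077, 0.1989]
contact_force: [-1.4, 0.6, -0.8]
t 31.15 pos [0.516  0.1077 0.1989] yaw -34.7 open 0.702 F [-1.4  0.6 -0.8]
rows [29.7 -0.4 48.6] turn 0.3
rows [ 31.   -1.6 197.6] turn 0.3
top 307 [481. 136.] [42. 68.] 54.3 z [0.018 0.023]
scene 503 [509. 111.] [ 42. 142.] 55.0 z [0.021 0.025]
scene 225 top 684 
slope 60.4 roll [28.5 15.4] res 1.25
centre [ 0.5113 -0.3654  0.104 ] bottom [ 0.4765 -0.364   0.032 ] | rack: centre [0.0041 0.0059 0.1042] bottom [0.0041 0.0068 0.0242] axis [-0.   -0.01  1.  ] tcp [ 0.51 -0.37  0.2 ]
scene 168 283
top 442 192
```

View pics/z3.png

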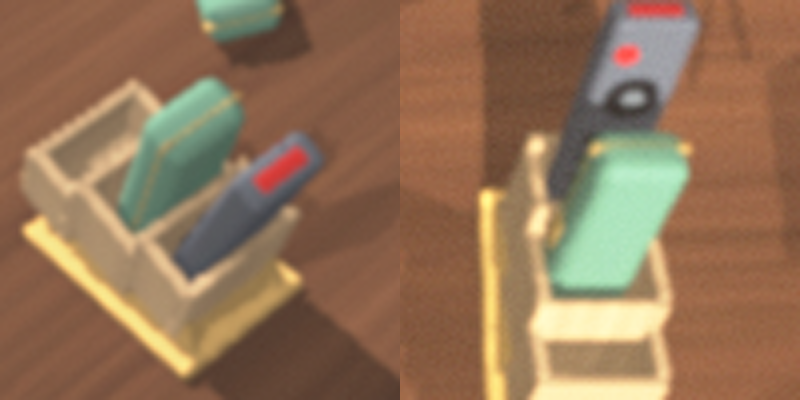

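The view shows the case in the middle slot at (185,150). The grey remote is in the back slot at (250,205) with its red end up. Now I grasp the white remote.

```bash
python3 -m pendant '[15,0,50,0,70,31,-1,100,0,70,31,-1,140,0,70,31,-1,175,0,70,31,-1,192,0,70,31,-1,197,0,70,31,-1,197,0,70,31,-1,197,0,30,31,-1,197,0,30,31,-1,197,0,30]' 40 | sed -n '2p;4p'
python3 -m pendant '[0,0,0,0,30,0,0,0,0,30,0,0,0,0,30,0,0,-50,0,30,0,0,-100,0,30,0,0,-100,0,30]' 40
python3 go.py .487 -.18 .11 90
```

```text
eef_pos: [0.5486, 0.091, 0.0093]
contact_force: [0.9, -1.2, 6.3]
t: 33.1
eef_pos: [0.5523, 0.0915, 0.1144]
orientation: [-0.003, 0.954, -0.299, 0.007]
contact_force: [1.6, 0.6, -0.6]
opening: 0.474
t 33.1 pos [0.5523 0.0915 0.1144] yaw -34.8 open 0.474 F [ 1.6  0.6 -0.6]
rows [101.2 260.3   3. ] turn -124.8
```

```bash
python3 -m pendant '[12,30,0,-8,30,24,60,0,-17,30,36,90,0,-25,30,48,120,0,-34,30,60,150,0,-42,30,72,180,0,-51,30,84,215,0,-59,30,101,240,0,-68,30,101,250,0,-76,30,101,250,0,-85,30]' 40 | sed -n '2p'
python3 -m pendant '[0,0,0,-8,30,0,0,0,-17,30,0,0,0,-25,30,0,0,0,-34,30,0,0,0,-41,30,0,0,0,-41,30]' | sed -n '2p;4p'
python3 go.py .487 -.20 .055 90
```

```text
eef_pos: [0.4863, -0.1737, 0.1073]
eef_pos: [0.4869, -0.1719, 0.1073]
contact_force: [0.0, 0.5, -0.1]
t 34.7 pos [ 0.4869 -0.1719  0.1073] yaw 90.8 open 0.471 F [ 0.   0.5 -0.1]
rows [-28.1  -0.3  52.3] turn 0.8
```

```bash
python3 -m pendant '[-10,0,30,0.8,30,-28,0,52,0.8,30,-34,0,52,0.8,30,-34,0,52,0.8,30]' 40 | sed -n '2p;4p'
python3 -m pendant '[-5,0,0,0,30,-5,0,0,0,30]' | sed -n '2p;4p'
python3 -m pendant '[-5,0,0,0,30,-5,0,0,0,30]' | sed -n '2p;4p'
```

```text
eef_pos: [0.4876, -0.2066, 0.0553]
contact_force: [-0.2, -0.1, -0.1]
eef_pos: [0.4885, -0.2116, 0.0565]
contact_force: [-0.0, -0.6, -0.4]
eef_pos: [0.4882, -0.2166, 0.056]
contact_force: [0.3, 0.0, -1.0]
```

```bash
python3 -m pendant '[-4,0,0,0,30,-4,0,0,0,30]' | sed -n '2p;4p'
python3 -m pendant '[-4,0,0,0,30,-4,0,0,0,30]' | sed -n '2p;4p'
```

```text
eef_pos: [0.4877, -0.2202, 0.0554]
contact_force: [-0.0, -0.2, -0.2]
eef_pos: [0.4875, -0.2204, 0.0549]
contact_force: [3.5, 12.2, 0.5]
```

```bash
python3 -m pendant '[-1,0,-8,0,30,-2,0,-15,0,30,-5,0,-30,0,30,-10,0,-45,0,30,-17,0,-58,0,30,-26,0,-71,0,30,-36,0,-82,0,30,-48,0,-91,0,30,-62,0,-99,0,30,-69,0,-102,0,30]' 40 | sed -n '2p;4p'
python3 -m pendant '[0,0,0,0,30,20,0,-40,0,30,20,0,-80,0,30,20,0,-80,0,30]' 80 | sed -n '1,2p;4p'
python3 fitheld.py white .06; python3 fitheld.py green .05 '[.51,-.37,.2]'
```

```text
eef_pos: [0.4879, -0.2939, 0.1581]
contact_force: [-0.6, 2.8, 0.8]
t: 37.3
eef_pos: [0.4908, -0.2752, 0.2425]
contact_force: [0.3, -0.4, -1.0]
scene 571 top 47 
slope 52.3 roll [-1.4  1.8] res 1.16
centre [ 0.4877 -0.3231  0.1659] bottom [ 0.4899 -0.3659  0.1106] | rack: centre [-0.0447  0.0479  0.1493] bottom [-0.018   0.0051  0.1008] axis [-0.382  0.612  0.693] tcp [ 0.4908 -0.2752  0.2425]
scene 216 
slope -3.2 roll [-64.4 -92.6] res 0.58
centre [ 0.5054 -0.366   0.1061] bottom [ 0.4709 -0.3663  0.0339] | rack: centre [-0.0021  0.0052  0.1035] bottom [-0.0018  0.0043  0.0235] axis [-0.004  0.012  1.   ] tcp [ 0.51 -0.37  0.2 ]
```

```bash
sed -i 's/"white":(S<60)&(V>120)/"white":(S<35)\&(V>110)/' fitheld.py; python3 fitheld.py white .125
python3 - <<'E'
from h import *
from bench import ctrl
t=ctrl.observe()["eef_pos"];o=[]
for n in("scene","top"):
    s=ctrl.snapshot(n);u,v=proj(s,t-[0,.03,.05])[0].astype(int);u=max(u,60);v=max(v,60)
    o.append(cv2.resize(s["pixels"][v-60:v+60,u-60:u+60][...,::-1],(400,400),interpolation=cv2.INTER_CUBIC));print(u,v)
cv2.imwrite("pics/z4.png",np.hstack(o))
E
```

```text
scene 575 
slope 53.0 roll [-0.3 -0.2] res 0.88
centre [ 0.4822 -0.2778  0.2135] bottom [ 0.482  -0.3199  0.1576] | rack: centre [-0.0712  0.093   0.1894] bottom [-0.0463  0.0509  0.1393] axis [-0.354  0.602  0.716] tcp [ 0.4867 -0.2727  0.2358]
173 229
424 206
```

View pics/z4.png

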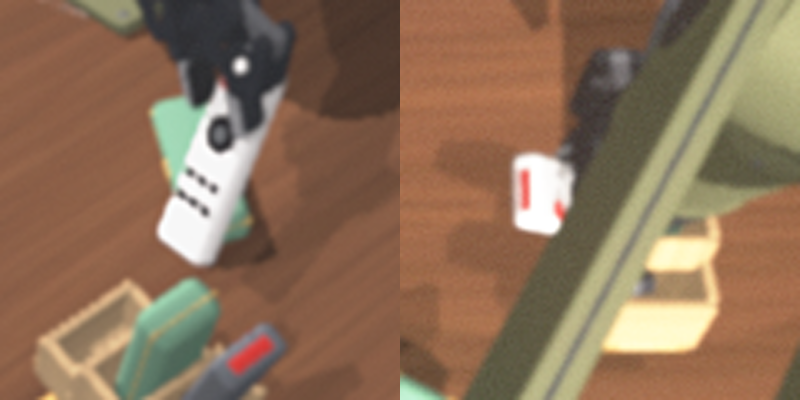

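The white remote is red end up at (215,180), but by the fit its slope is only 53° and it slid about 20 mm in the jaws. I'll press its tip on the side wall once more to gain about 11°.

```bash
python3 -m pendant '[0,0,45,0,30,0,0,90,0,30,0,0,94,0,30,-12,0,94,0,30,-18,0,93,0,30,-24,0,91,0,30,-30,0,88,0,30,-34,0,85,0,30,-34,0,85,0,30]' 45 | sed -n '2p;4p'
python3 -m pendant '[20,0,-20,0,30,22,0,-60,0,30,22,0,-90,0,30,22,0,-90,0,30]' 80 | sed -n '1,2p;4p'; python3 fitheld.py white .125; python3 go.py
```

```text
eef_pos: [0.4881, -0.3076, 0.1535]
contact_force: [1.3, 3.6, 1.4]
t: 39.0
eef_pos: [0.4911, -0.2879, 0.2483]
contact_force: [0.3, -0.3, -0.8]
scene 589 top 8 
slope 52.4 roll [-0.7  0.8] res 0.86
centre [ 0.4869 -0.294   0.2256] bottom [ 0.4879 -0.3367  0.1702] | rack: centre [-0.072   0.0769  0.2025] bottom [-0.0462  0.0342  0.1533] axis [-0.368  0.61   0.702] tcp [ 0.4911 -0.2879  0.2483]
t 39.1 pos [ 0.4884 -0.286   0.2436] yaw 90.0 open 0.432 F [-0.2  1.1 -1.4]
```

Run:
```python
from h import *
from bench import ctrl
t=ctrl.observe()["eef_pos"]
for n in("scene","top"):
    s=ctrl.snapshot(n);P=cloud(s);c=cv2.cvtColor(s["pixels"],cv2.COLOR_RGB2HSV).astype(int)
    m=(c[...,1]<45)&(c[...,2]>110)&(np.linalg.norm(P-t,axis=-1)<.14)&(P[...,2]>.12)
    Q=P[m]
    for z in np.arange(.14,.32,.015):
        q=Q[(Q[:,2]>z)&(Q[:,2]<z+.015)]
        if len(q)>5:print(n,round(z,3),len(q),"x",np.percentile(q[:,0],[5,50,95]).round(3),"y",np.percentile(q[:,1],[5,50,95]).round(3))
print(t)
```

```text
scene 0.155 17 x [0.482 0.506 0.552] y [-0.35  -0.336 -0.326]
scene 0.17 156 x [0.472 0.496 0.529] y [-0.349 -0.336 -0.322]
scene 0.185 153 x [0.471 0.494 0.507] y [-0.331 -0.324 -0.311]
scene 0.2 159 x [0.472 0.494 0.507] y [-0.321 -0.313 -0.3  ]
scene 0.215 150 x [0.47  0.496 0.507] y [-0.307 -0.301 -0.287]
scene 0.23 97 x [0.469 0.501 0.507] y [-0.298 -0.289 -0.275]
scene 0.245 76 x [0.465 0.483 0.512] y [-0.297 -0.281 -0.262]
scene 0.26 53 x [0.464 0.507 0.514] y [-0.298 -0.292 -0.259]
scene 0.275 26 x [0.463 0.505 0.511] y [-0.298 -0.297 -0.294]
scene 0.29 8 x [0.504 0.509 0.526] y [-0.297 -0.286 -0.278]
scene 0.305 6 x [0.452 0.513 0.526] y [-0.298 -0.292 -0.287]
top 0.23 30 x [0.479 0.494 0.504] y [-0.286 -0.282 -0.279]
top 0.245 77 x [0.466 0.491 0.508] y [-0.279 -0.273 -0.266]
top 0.26 205 x [0.467 0.484 0.506] y [-0.267 -0.255 -0.244]
top 0.275 9 x [0.47  0.486 0.503] y [-0.257 -0.254 -0.25 ]
[ 0.48837407 -0.28604744  0.24362434]
```

The depth profile confirms a slope of 52°. On the last push the tip was at wall-top height and passed over it. I'll repeat the push lower, with the tip at about z = 50 mm.

```bash
python3 -m pendant '[26,0,40,0,30,26,0,80,0,30,26,0,118,0,30,20,0,118,0,30,8,0,118,0,30,2,0,117,0,30,-3,0,115,0,30,-8,0,112,0,30,-12,0,110,0,30,-12,0,110,0,30]' 40 | sed -n '2p;4p'
python3 -m pendant '[25,0,-10,0,30,30,0,-60,0,30,30,0,-110,0,30,30,0,-110,0,30]' 80 | sed -n '1,2p;4p'; python3 fitheld.py white .125; python3 go.py
```

```text
eef_pos: [0.4883, -0.2976, 0.1335]
contact_force: [0.8, 2.8, 0.3]
t: 40.6
eef_pos: [0.4919, -0.2699, 0.2503]
contact_force: [0.4, -0.8, -0.8]
scene 588 
slope 51.6 roll [-1.8  0.6] res 0.83
centre [ 0.4877 -0.2752  0.2282] bottom [ 0.4885 -0.3187  0.1734] | rack: centre [-0.0726  0.0958  0.205 ] bottom [-0.0473  0.0523  0.1563] axis [-0.361  0.621  0.696] tcp [ 0.4919 -0.2699  0.2503]
t 40.7 pos [ 0.4886 -0.2679  0.2444] yaw 90.0 open 0.433 F [ 0.1  0.9 -1.1]
```

```bash
python3 go.py .515 -.373 .25 -1 .5124 -.373 .196 -1
python3 -m pendant '[0,0,-20,8.5,30,0,0,-20,17,30,0,0,-20,25,30,-20,0,-20,34,30,-40,0,-20,43,30,-60,0,-20,51,30,-80,10,-20,60,30,-105,20,-20,68,30,-105,25,-20,77,30,-105,25,-20,85,30]' 80 | sed -n 2p; python3 -m pendant '[0,0,0,6,30,0,0,20,6,30,0,0,40,6,30,0,0,40,6,30]' | sed -n '2p;4p'; python3 fitheld.py white .12;python3 go.py .5124 -.373 .196 -1
```

```text
t 40.7 pos [ 0.4886 -0.2679  0.2444] yaw 90.0 open 0.433 F [ 0.1  0.9 -1.1]
rows [-105.1   26.4   -5.1] turn 91.0
rows [-104.9   23.6   48.8] turn 91.0
eef_pos: [0.5121, -0.3726, 0.2592]
eef_pos: [0.5097, -0.3701, 0.217]
contact_force: [0.4, 0.7, -1.4]
scene 119 top 478 
slope 52.4 roll [-1.5 -0.1] res 0.98
centre [ 0.506  -0.3691  0.1941] bottom [ 0.4633 -0.3683  0.1386] | rack: centre [-0.0398  0.0022  0.183 ] bottom [-0.0541  0.0023  0.1144] axis [ 0.205 -0.001  0.979] tcp [ 0.5097 -0.3701  0.217 ]
t 42.2 pos [ 0.5117 -0.3716  0.2205] yaw -1.0 open 0.435 F [ 0.8 -1.  -0.4]
rows [ 0.8  1.5 24.5] turn -0.0
```

```bash
python3 -m pendant '[4,1,3,0,30,-2,1,15,0,30,-8,1,28,0,30,-14,1,40,0,30,-20,1,52,0,30,-20,1,52,0,30]' 50 | sed -n '2p;4p'; python3 fitheld.py white .08
```

```text
eef_pos: [0.4916, -0.3722, 0.1694]
contact_force: [0.2, 0.2, -1.4]
scene 94 top 430 
slope 53.3 roll [-1.5  0.3] res 1.02
centre [ 0.4878 -0.3714  0.1457] bottom [ 0.4459 -0.3709  0.0896] | rack: centre [-0.0351 -0.0004  0.1315] bottom [-0.0484 -0.0007  0.0628] axis [0.19  0.005 0.982] tcp [ 0.4916 -0.3722  0.1694]
```

```bash
python3 -m pendant '[-5,0,9,0,30,-10,0,18,0,30,-14,0,26,0,30,-14,0,26,0,30]' 30 | sed -n '2p;4p'; python3 fitheld.py white .07; python3 -m pendant '[-6,0,8,0,30,-12,0,14,0,30,-15,0,20,0,30,-15,0,20,0,30]' 30 | sed -n '2p;4p'; python3 fitheld.py white .07
```

```text
eef_pos: [0.4769, -0.3715, 0.1426]
contact_force: [0.3, 0.2, 0.1]
scene 73 top 330 
slope 53.5 roll [-1.3  1. ] res 1.0
centre [ 0.4411 -0.371   0.0755] bottom [ 0.3994 -0.3715  0.0193] | rack: centre [-0.0467 -0.0009  0.048 ] bottom [-0.0597 -0.0022 -0.0208] axis [0.186 0.018 0.982] tcp [ 0.4769 -0.3715  0.1426]
eef_pos: [0.4642, -0.3723, 0.1256]
contact_force: [0.3, 2.2, 9.1]
scene 44 top 179 
slope 57.0 roll [-0.7  1.6] res 0.82
centre [ 0.4304 -0.3721  0.0544] bottom [ 0.3922 -0.3734 -0.0043] | rack: centre [-0.047  -0.0022  0.0243] bottom [-0.0559 -0.0042 -0.0451] axis [0.126 0.028 0.992] tcp [ 0.4642 -0.3723  0.1256]
```

```bash
python3 -m pendant '[-5,0,2,0,30,-5,0,2,0,30,-5,0,2,0,70,-5,0,2,0,70,-5,0,2,0,70,-10,0,-40,0,70,-20,0,-80,0,70,-25,0,-130,0,70,-25,0,-130,0,70]' 30 | sed -n '1,2p;4p'; python3 -m pendant '[-20,-50,0,0,70,-20,-150,0,0,70,-20,-250,0,0,70,-20,-250,0,0,70,-20,-250,0,0,70]' | sed -n '1,2p;4p'
python3 fitheld.py white .06 '[.48,-.37,.25]';python3 fitheld.py green .05 '[.51,-.37,.2]';python3 fitheld.py grey .08 '[.58,-.37,.25]'
python3 - <<'E'
from h import *
from bench import ctrl
o=[]
for n in("scene","top"):
    s=ctrl.snapshot(n);u,v=proj(s,np.array([.51,-.37,.1]))[0].astype(int)
    o.append(cv2.resize(s["pixels"][v-50:v+50,u-50:u+50][...,::-1],(400,400),interpolation=cv2.INTER_CUBIC))
cv2.imwrite("pics/z5.png",np.hstack(o))
E
```

```text
t: 44.8
eef_pos: [0.4406, -0.3747, 0.2611]
contact_force: [0.8, -0.2, -0.5]
t: 45.3
eef_pos: [0.4219, -0.1233, 0.2534]
contact_force: [0.5, -0.3, 0.5]
scene 197 top 501 
slope 234.9 roll [ 0.4 -0.6] res 1.07
centre [ 0.4581 -0.3725  0.097 ] bottom [ 0.4984 -0.3725  0.1542] | rack: centre [-0.0407 -0.002   0.0747] bottom [-0.0293 -0.0014  0.1438] axis [-0.163 -0.01  -0.987] tcp [ 0.48 -0.37  0.25]
scene 225 top 414 
slope 58.4 roll [-1.6 -1.5] res 1.75
centre [ 0.5059 -0.3658  0.1067] bottom [ 0.4641 -0.3632  0.0385] | rack: centre [-0.0019  0.0055  0.1042] bottom [-0.01    0.0073  0.0247] axis [ 0.101 -0.022  0.995] tcp [ 0.51 -0.37  0.2 ]
scene 212 top 25 
slope 57.7 roll [-12.7  -0. ] res 0.78
centre [ 0.5658 -0.3717  0.118 ] bottom [ 0.5165 -0.371   0.0398] | rack: centre [0.0472 0.0007 0.1405] bottom [0.0368 0.0005 0.0486] axis [0.113 0.002 0.994] tcp [ 0.58 -0.37  0.25]
```

View pics/z5.png

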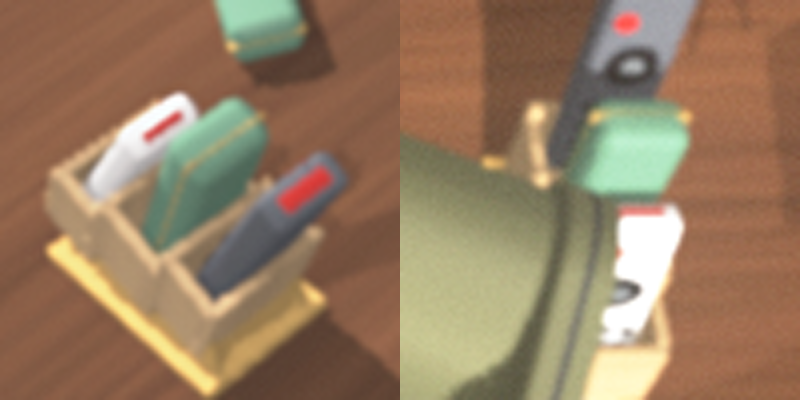

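The view shows all three in their slots: white remote (150,140), case (215,170) and grey remote (270,225), both remotes red end up. The measured centres lie inside the limits, so I hand in.

```bash
python3 -c "
from bench import ctrl
print(ctrl.observe()['contact_force'].round(1),ctrl.sign_off())"
```

```text
the job is handed in; nothing more can be done
[-0.2  0.3 -0. ] None
```

All three things are standing in their slots and the job is handed in at about 45 s of the 72 s. Both remotes have their red end up.

I gripped each one near an end, pivoted it upright by pressing its free end against the rack's fixed side wall, slid it in along the slot and released it.

| Thing | Slot | Centre in rack frame (x, y, z), mm | Expected height, mm | Off the slot's line, rad |
|---|---|---|---|---|
| Grey remote | back | (47, 1, 140) | 140.5 | about 0.11 |
| Glasses case | middle | (-2, 6, 104) | 106 | about 0.10 |
| White remote | front | (-41, -2, 75) | 75 | about 0.17 |

Every value is inside the limits, and the last picture shows the gripper clear of everything.

What went wrong or disagreed along the way:
- **Case dropped once:** it fell onto its edge during a first try at loosening the grip. I tipped it flat again and regripped it.
- **Case touched a wall:** its first insertion hit the top of a slot wall at about 50 N on the wrist, below the 120 N limit. I backed off and came in farther forward.
- **White remote re-pivots failed:** two extra presses to steepen it did not change its 52° slope, and I did not find out why. It still went in, and the slot straightened it slightly.
- **White remote's final fit:** it came out with its ends reversed, because the box shape is symmetric. The picture settles that the red end is up.
- **Other table items:** I did not measure them again at the end. They looked untouched in the pictures taken on the way.

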